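# Snap the solder spool's case shut against its seal

## Robot

A 7-joint arm with a two-finger parallel gripper is mounted at the origin on a cart in front of the work surface, level with it; the furniture and walls round the work are solid. World frame = base frame: x ahead of the robot, y to its left, z up, the work surface at z = 0. Lengths are in m, angles in rad, forces in N, time in s.
With the tool pointing down it reaches from about 0.4 to 0.85 m from the base axis. Payload 10.4 kg.
Tool frame: the origin (TCP) lies at the very end of the fingers, on their centre line; the grasp point (between the pads) lies 19 mm behind it; z points along the fingers, y is the direction in which the jaws open and shut (so a half turn about z gives the same grasp; the last joint's range is limited). The gripper opens to 87 mm and grips with 3 to 60 N. Pads are 19 mm wide; open, the fingers measure 117 mm over their backs; the gripper's body (75 mm by 190 mm) begins 51 mm behind the grasp point.
Start: joints at [-1.198, 0.332, -0.065, 1.46, 0.022, 1.35, -0.088], TCP at [0.241, 0.577, 0.223] pointing down, gripper open.
Joint ranges: [-2.6, 2.6], [-0.5, 2.12], [-1.47, 1.34], [0.16, 2.42], [-1.27, 4.41], [0.06, 2.06], [-2.6, 2.6]. Speed limits (rad/s): [2.22, 2.22, 2.79, 2.79, 3.14, 3.14, 3.14].

## Interface

Orientations are given as a unit quaternion [x, y, z, w].
In Python, from bench import read_state, camera, close_job, recognise, masks_of gives the robot as it stands.
- The arm moves only by the tool play_rows, never from a script. Its argument "moves" is a list of rows, each a list of 3 entries, a list of its own where there are three numbers: the shift along the tool's x, y, z in cm, then the turn, a rotation vector about the tool's x, y, z in rad, then the finger opening in cm, from 0 to 8.7. In form: [[[dx, dy, dz], [ax, ay, az], jaw], ...]. A call has 1 to 8 rows; each row is the pose to reach, as a shift and turn from the pose commanded when the call began, along the tool's axes at that moment; what a row does not reach only later rows make up. A row lasts 1/8 s, in which the tool goes at most 62.5 mm and 10.7 degrees, less where a joint would pass 70% of its speed; a pose out of reach is approached as far as the arm can. A call with a gripper value outside its range is refused whole. The fingers move at their own pace and stop on an object; "grip_force" is the grip in N (left out, the last holds). Time passes only in rows, so rows that repeat a pose let the fingers close. It gives the time, the measured TCP pose, the force and the opening at its end, in the units of the state.
- read_state(): the state, without advancing time (a new reading comes with each control period).
- camera(name): name is "side" or "top"; returns a dict with "frame" (384x512x3 uint8, red, green, blue), "intrinsics" (3x3 intrinsics, pixels), "k1" (the pictures are not rectified: a ray, as slopes to the right and down, at radius r is drawn at 1 + k1 r^2 times it, then the intrinsics apply), "camera_from_world" (4x4, takes a point from world to camera coordinates). Camera axes: x right, y down, z forward; pixel columns grow to the right and rows downward; lengths in m; the calibration is good to about 2 mm. A picture is of the moment at which its call begins. There is no depth.
- close_job(): hands the job in, once; it reports no verdict.
Trained networks look in a picture, given as the dict that the camera call returned (one of the last four; its "shot" number tells which), for a name from the list of things; names that differ only in an ending like _2 or _b are one class to them, and where a whole thing is asked for, a point or a joint stands for the part that bears it (a point fixed in the world has none). Each returns a list of dicts, best first, with "conf" (0 to 1); they miss things now and then, are a little off and sometimes report something else, mostly with a low value. They report only what shows in the picture. A call takes as long as a camera call.
- recognise(picture, query): "at" ([column, row] in pixels, amid what is visible of it).
- masks_of(picture, query): "region" (384x512 bool, what is visible of it) and "at" ([column, row] in pixels, amid what is visible of it).
The state is a dict: "time": time; "joint_positions": joint angles; "joint_vel": joint speeds; "joint_torque": joint torques, N m; "ee_pos": TCP position; "eef_rot": TCP orientation; "ft_force": force on the tool from outside, world axes, zero at the start; "torque": the same for the moment, N m; "width": finger opening in m.
Only numpy, scipy, OpenCV 4.12 (cv2) and the standard library are available. Lean on these libraries where they do the work, as an engineer would, in place of code of your own. Each camera call takes 0.05 s, during which the arm holds its last target.

## Task

Seal the case that holds the red solder spool: swing its lid down and press the lid's front edge against the rubber seal until the orange catch snaps over and keeps it shut by itself. Leave the other case, the one with the pieces of glass, standing open.

Things in the scene. Friction and masses are not known exactly. Their poses are not given: they have to be found in the camera images.
- spool_case_lid (a joint): lid hinge (rad) of the case with the red-flanged spool: 0 = pressed down to its stop, grows as it opens, starts 0.7 to 1.0; stiff, stays where left (1.5 N moves it). From 0.11 the catch's ramp resists, from 0.06 also a sponge seal: 10 to 15 N in all at the pad. The catch snaps at about 0.02, pressing on to the stop is fine. Let go, a caught lid rests near 0.02, an uncaught one springs to 0.05 or more.
- spool_case_lid_edge (a point): where to press: middle of the orange pad on that lid's white front bar (26 mm wide), on the outer face; moves with the lid. z: out of the lid (up when shut), x: along the lid to the hinge, y: along the front edge. The level hinge line is 113 mm from here along +x and 10 mm along -z; the front edge 13 mm along -x. Shut, this point stands 10 mm higher than the hinge line, 78 to 114 mm above the worktop.
- glass_case_lid (a joint): lid hinge (rad) of the other case, which holds a blue and an amber piece of glass; same scale, starts 0.7 to 1.0, must stay open. The two cases are alike and fixed: grey boxes 120 x 130 x 60 mm, each on a board 6 to 42 mm thick; white lid 12 mm thick with a recessed clear window, hinge away from the robot, orange catch mid-front, its top 4 mm below the shut lid's.
- glass_case_lid_edge (a point): the same point and axes on the lid of the other case (glass pieces), the lid to leave alone.

How it is judged:
By the outcome, as a careful person would: the job done as asked, in the order asked, and still so for the second after the job is handed in, with the robot touching nothing.
It also fails if it takes over 29 s, if anything falls off the work surface, if the arm or the gripper's body presses on something with over 40 N, if the wrist force passes 120 N, or if a joint passes its speed limit or range.

## Working session

There is one attempt and no reset: what is moved stays moved. The work goes in short steps, Python scripts to look and compute and a tool call to move; the robot and the scene stay as the last step left them, time stands still between calls to the robot, and variables do not carry over. Pictures are saved under pics/ and viewed, and the job is handed in when it is done.

Besides the shell and the picture viewer there is one more tool, called as name([rows], argument=value, ...), one row to a line, values as JSON. play_rows: Moves the arm, as the interface text tells. Its arguments: {"type":"object","properties":{"moves":{"type":"array","items":{"type":"array"}},"grip_force":{"type":"number"}},"required":["moves"]}

```bash
ls; mkdir -p pics; cat > h.py <<'E'
import numpy as np, cv2
from bench import *
def proj(p,c):
    T=np.array(c["camera_from_world"]);K=np.array(c["intrinsics"]);k=c["k1"]
    q=T[:3,:3]@np.array(p)+T[:3,3];s=q[:2]/q[2];r2=s@s;s=s*(1+k*r2)
    return K[:2,:2]@s+K[:2,2]
def save(c,n): cv2.imwrite(n,cv2.cvtColor(c["frame"],cv2.COLOR_RGB2BGR))
E
python3 - <<'E'
from h import *
s=read_state();print(s)
for n in("side","top"):
    c=camera(n);save(c,f"pics/{n}0.png");print(n,c["k1"],c["intrinsics"],c["camera_from_world"])
    for q in("spool_case_lid_edge","glass_case_lid_edge","spool_case_lid"):
        print(q,recognise(c,q))
E
```

```text
pics
{'time': 0.0, 'joint_positions': array([-1.19762405,  0.33286202, -0.06471303,  1.46093446,  0.02162466,
        1.34990219, -0.0885079 ]), 'joint_vel': array([-0.00103497,  0.00199933,  0.00042056, -0.00062932, -0.00099483,
       -0.00059609, -0.00150034]), 'joint_torque': array([-7.32843137e-05, -6.23242664e+01,  2.47024465e-02, -3.89897704e+01,
       -6.12985203e-02,  3.95453756e-02,  1.30033113e-04]), 'ee_pos': array([0.24080806, 0.57632897, 0.22176341]), 'eef_rot': array([ 1.96582075e-01,  9.80487119e-01, -6.98140646e-04, -9.64280291e-05]), 'ft_force': array([-0.55104732, -0.06445632,  0.47706394]), 'torque': array([ 0.00624295, -0.04773901, -0.00913025]), 'width': 0.08716875426045743}
side -0.0751326171820063 [[367.9847062    0.         254.9905303 ]
 [  0.         367.9847062  186.22729452]
 [  0.           0.           1.        ]] [[ 0.96306906  0.26851991 -0.01987557 -0.57633961]
 [ 0.14613465 -0.58326728 -0.79902687 -0.05263158]
 [-0.22614739  0.76661355 -0.60096674  1.157235  ]
 [ 0.          0.          0.          1.        ]]
spool_case_lid_edge [{'at': [214.2, 227.1], 'conf': 0.61}]
glass_case_lid_edge []
spool_case_lid []
top -0.20371029560549686 [[497.09871895   0.         245.12497828]
 [  0.         497.09871895 190.77862848]
 [  0.           0.           1.        ]] [[-0.07910344 -0.99686386 -0.00225659 -0.05601288]
 [-0.97584999  0.07789791 -0.20408017  0.62545527]
 [ 0.20361593 -0.01394135 -0.97895158  0.8802631 ]
 [ 0.          0.          0.          1.        ]]
spool_case_lid_edge [{'at': [336.1, 190.3], 'conf': 0.68}]
glass_case_lid_edge [{'at': [161.2, 165.3], 'conf': 0.88}]
spool_case_lid [{'at': [342.0, 188.4], 'conf': 0.57}]
```

View pics/side0.png

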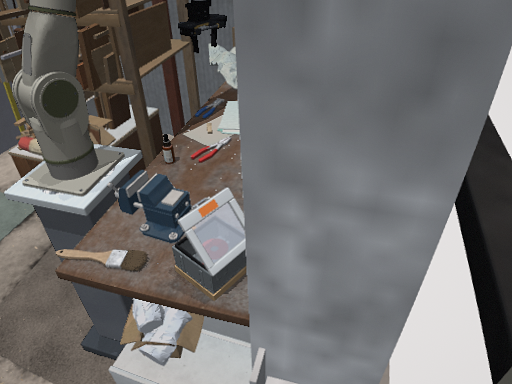

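View pics/top0.png

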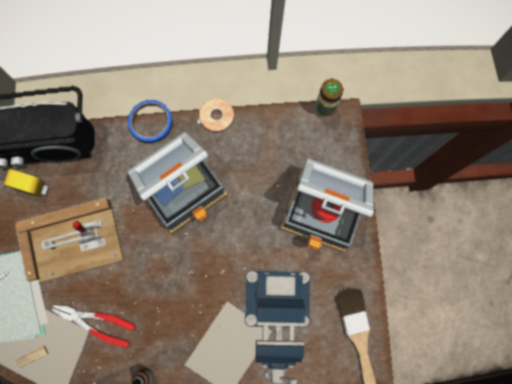

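```bash
python3 - <<'E'
import cv2
a=cv2.imread("pics/top0.png")[130:290,240:400];b=cv2.imread("pics/side0.png")[170:300,150:280]
cv2.imwrite("pics/z1.png",cv2.resize(a,(600,600),interpolation=cv2.INTER_CUBIC))
cv2.imwrite("pics/z2.png",cv2.resize(b,(600,600),interpolation=cv2.INTER_CUBIC))
E
```

```text
(no output)
```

View pics/z1.png

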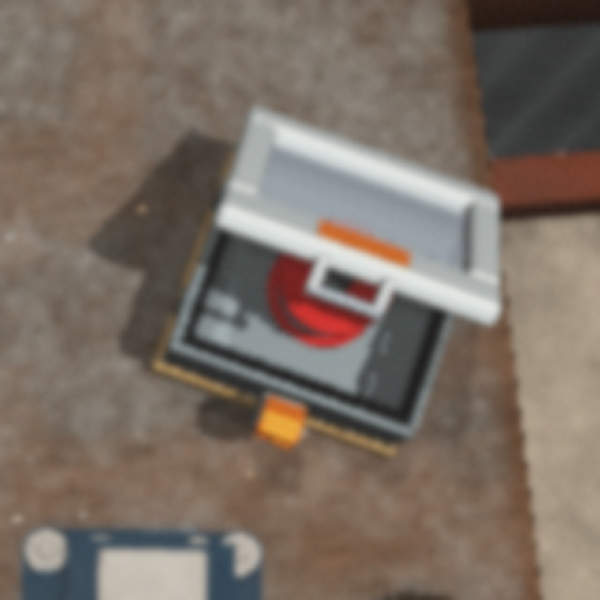

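View pics/z2.png

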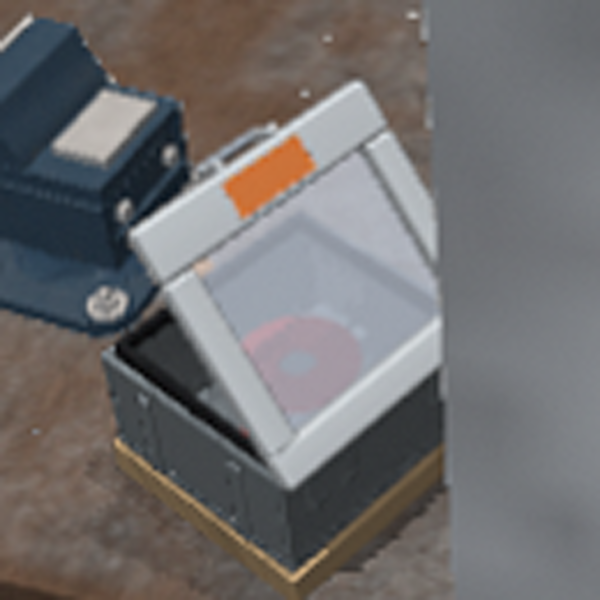

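```bash
cat > fit.py <<'E'
from h import *
from scipy.optimize import least_squares
from scipy.spatial.transform import Rotation as R
import pickle
ct=camera("top");cs=camera("side")
for c in(ct,cs):
    for q in("spool_case_lid_edge",): print(q,recognise(c,q))
    T=np.array(c["camera_from_world"]);print("cam",-T[:3,:3].T@T[:3,3])
t=lambda u,v:np.array([u/3.75+240-.4,v/3.75+130-.4])
s=lambda u,v:np.array([u*130/600+150-.4,v*130/600+170-.4])
def frame(p):
    x,y,z,yaw,th,w=p
    # closed: lid x toward hinge (away from robot), z up; opening pitches front edge up: x axis tilts down
    return R.from_euler("Z",yaw)*R.from_euler("Y",th), np.array([x,y,z])
def obs(p):
    w=p[5];
    return [((0,0,0),ct,t(364,243)),((0,0,0),cs,s(270,177)),
    ((-.013,w/2,-.012),ct,t(218,224)),((-.013,-w/2,-.012),ct,t(495,322)),
    ((-.013,-w/2,0),cs,s(130,235)),((-.013,w/2,0),cs,s(358,83)),((.013,-w/2,0),cs,s(165,282)),
    ((.013,w/2,0),cs,s(382,130))]
def res(p):
    r,o=frame(p);return np.concatenate([proj(o+r.apply(l),c)-m for l,c,m in obs(p)])
b=least_squares(res,[.6,-.2,.18,-.3,.85,.13],loss="soft_l1")
p=b.x;print(p.round(4));print(res(p).reshape(-1,2).round(1))
r,o=frame(p);print("hinge",o+r.apply([.113,0,-.01]))
E
python3 fit.py
```

```text
spool_case_lid_edge [{'at': [336.4, 188.8], 'conf': 0.93}]
cam [ 0.42668411 -0.09228682  0.98925157]
spool_case_lid_edge [{'at': [214.3, 228.3], 'conf': 0.9}]
cam [ 0.82445182 -0.76309165  0.64195062]
[ 0.5772 -0.2579  0.1739 -0.4297  1.144   0.1306]
[[ 0.5  0.3]
 [-0.3  0.2]
 [ 0.3  0.4]
 [ 0.   0.6]
 [ 2.  -0.7]
 [ 1.  -0.8]
 [ 0.   0.9]
 [ 0.3 -0. ]]
hinge [ 0.6114727  -0.27361     0.06686475]
```

```bash
cat > fit2.py <<'E'
exec(open("fit.py").read().split("b=least")[0])
import sys
def obs2(p):
    w=p[5];e=p[6]
    return obs(p)+[((e,-w/2,0),cs,s(290,487)),((e,w/2,0),ct,t(258,110)),((e,-w/2,0),ct,t(500,195))]
def res(p):
    r,o=frame(p[:6]);a=[proj(o+r.apply(l),c)-m for l,c,m in obs2(p)]
    # rim corners of the box front, world-level at hinge height-2mm, 120mm or so ahead
    h=o+r.apply([.113,0,-.01]);f=h-[0,0,.004];ry=R.from_euler("Z",p[3])
    d=p[7]
    for yy,m,c in((.0645,t(172,350),ct),(-.0645,t(410,437),ct),(-.0645,s(105,352),cs)):
        a.append(proj(f+ry.apply([-d,yy,0]),c)-m)
    return np.concatenate(a)
b=least_squares(res,[.6,-.2,.18,-.3,.85,.13,.12,.12],loss="soft_l1")
p=b.x;print(p.round(4));print(res(p).reshape(-1,2).round(1))
r,o=frame(p[:6]);h=o+r.apply([.113,0,-.01]);print("hinge",h)
E
python3 fit2.py
```

```text
spool_case_lid_edge [{'at': [334.2, 189.7], 'conf': 0.8}]
cam [ 0.42668411 -0.09228682  0.98925157]
spool_case_lid_edge []
cam [ 0.82445182 -0.76309165  0.64195062]
[ 0.5777 -0.2585  0.1749 -0.4397  0.911   0.1306  0.1123  0.1214]
[[ 0.9 -0.1]
 [-0.3  0. ]
 [ 0.2  0.7]
 [-0.6  1.5]
 [ 1.1 -1. ]
 [ 0.5 -0.8]
 [ 0.6  0.6]
 [ 1.4 -0.1]
 [-0.1  0. ]
 [-0.3 -0.7]
 [-0.1  0.4]
 [-0.4 -0.4]
 [ 1.3  0.4]
 [-1.4  1.3]]
hinge [ 0.63321431 -0.28460217  0.07944135]
```

```bash
cat > tgt.py <<'E'
import numpy as np,sys
from scipy.spatial.transform import Rotation as R
from bench import read_state
H=np.array([0.6332,-0.2846,0.0794]);Y=R.from_euler("Z",-.44)
def tcp(th,s=None,lift=0):
    if s is None: s=-.0095+.0095*min(1,th/.9)
    r=Y*R.from_euler("Y",th)
    return H+r.apply([-.113+s,0,.01])+Y.apply([.0095,0,0])+[0,0,lift]
def rel(P):
    st=read_state();o=R.from_quat(st["eef_rot"]);return (o.inv().apply(np.array(P)-st["ee_pos"])*100).round(2)
if __name__=="__main__":
    st=read_state();print(st["time"],st["ee_pos"],st["ft_force"],st["width"])
    o=R.from_quat(st["eef_rot"]);print("turn",(o.inv()*(Y*R.from_quat([0,1,0,0]))).as_rotvec().round(3))
    for n,P in eval(sys.argv[1]): print(n,np.round(P,4),rel(P))
E
python3 tgt.py '[("up",[.35,.4,.31]),("mid",[.42,.15,.31]),("mid2",[.48,-.1,.31]),("hover",tcp(.91,0,.1)),("h2",tcp(.91,0,.03))]'
```

```text
0.8 [0.2409913  0.57673577 0.2226164 ] [0.507899   0.44986065 0.18853631] 0.08688231221077355
turn [ 0.    -0.     0.044]
up [0.35 0.4  0.31] [-16.87 -12.1   -8.74]
mid [0.42 0.15 0.31] [-32.97 -32.47  -8.75]
mid2 [ 0.48 -0.1   0.31] [-48.15 -53.22  -8.75]
hover [ 0.5862 -0.2625  0.2748] [-64.21 -64.12  -5.23]
h2 [ 0.5862 -0.2625  0.2048] [-64.21 -64.12   1.77]
```

play_rows([
  [[-3,-2,-5],[0,0,0],0],
  [[-6.5,-5,-8.7],[0,0,0],0],
  [[-10.5,-8,-8.7],[0,0,0],0],
  [[-14,-12,-8.7],[0,0,0.04],0],
  [[-18,-16,-8.7],[0,0,0.04],0],
  [[-22,-20,-8.7],[0,0,0.04],0],
  [[-26,-24.5,-8.7],[0,0,0.04],0],
  [[-30,-29,-8.7],[0,0,0.04],0],
], grip_force=20)

```text
time: 1.8
ee_pos: [0.4063, 0.1915, 0.3098]
eef_rot: [0.216, 0.976, 0.0, 0.0]
ft_force: [0.2, 0.2, 0.2]
width: 0.0144
```

```bash
python3 tgt.py '[("mid2",[.48,-.1,.31]),("hover",tcp(.91,0,.1)),("h2",tcp(.91,0,.03))]'
```

```text
1.8 [0.40634937 0.19149296 0.30976986] [0.17252027 0.23162316 0.17332616] 0.014415535737740723
turn [0.001 0.    0.004]
mid2 [ 0.48 -0.1   0.31] [-18.98 -23.32  -0.04]
hover [ 0.5862 -0.2625  0.2748] [-35.47 -33.56   3.48]
h2 [ 0.5862 -0.2625  0.2048] [-35.46 -33.57  10.48]
```

play_rows([
  [[-4,-4.5,0],[0,0,0],0],
  [[-8,-9,0],[0,0,0],0],
  [[-12,-13.5,0],[0,0,0],0],
  [[-16,-18,0],[0,0,0],0],
  [[-20.5,-22,0],[0,0,0],0],
  [[-25,-26,0],[0,0,0],0],
  [[-30,-30,0],[0,0,0],0],
  [[-35.5,-33.6,2],[0,0,0],0],
])

```text
time: 2.8
ee_pos: [0.5836, -0.2567, 0.293]
eef_rot: [0.216, 0.976, -0.0, 0.002]
ft_force: [0.8, 1.3, 0.6]
width: 0.0004
```

```bash
python3 - <<'E'
from h import *
c=camera("top");save(c,"pics/t1.png");d=camera("side");save(d,"pics/s1.png")
a=c["frame"][130:290,240:400,::-1];b=d["frame"][130:280,140:290,::-1]
cv2.imwrite("pics/m1.png",np.hstack([cv2.resize(x,(400,400),interpolation=2) for x in(a,b)]))
E
python3 tgt.py '[("hover",tcp(.91,0,.03)),("c",tcp(.91,0))]+[(t,tcp(t)) for t in (.8,.65,.5,.35,.2,.1)]'
```

```text
2.9 [ 0.581579   -0.25982653  0.28615951] [-0.44451939  0.54135334 -0.48683736] 0.0003835220992686942
turn [-0.007 -0.007 -0.001]
hover [ 0.5862 -0.2625  0.2048] [-0.58  0.01  8.14]
c [ 0.5862 -0.2625  0.1748] [-0.6   0.03 11.14]
0.8 [ 0.5764 -0.2579  0.1682] [ 0.48  0.03 11.8 ]
0.65 [ 0.564  -0.252   0.1573] [ 1.84  0.04 12.89]
0.5 [ 0.5531 -0.2469  0.1444] [ 3.04  0.05 14.2 ]
0.35 [ 0.5439 -0.2426  0.1295] [ 4.04  0.05 15.69]
0.2 [ 0.5368 -0.2392  0.1131] [ 4.81  0.06 17.34]
0.1 [ 0.5334 -0.2376  0.1015] [ 5.19  0.07 18.5 ]
```

View pics/m1.png

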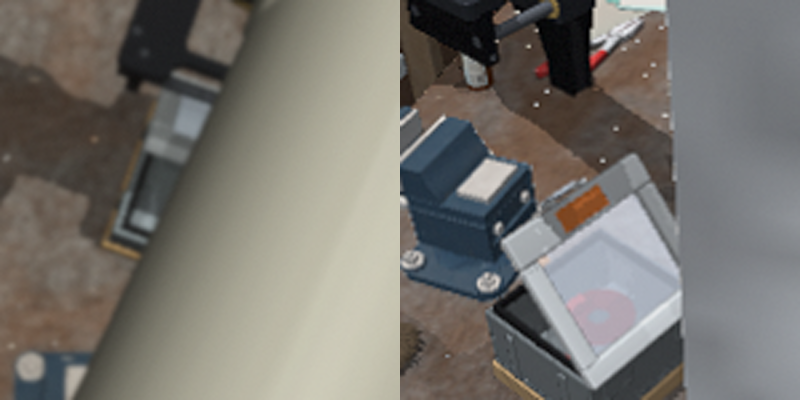

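play_rows([
  [[-0.6,0,2],[0,0,0],0],
  [[-0.6,0,5],[0,0,0],0],
  [[-0.6,0,8],[0,0,0],0],
  [[-0.6,0,8],[0,0,0],0],
])

```text
time: 3.4
ee_pos: [0.5868, -0.2548, 0.2101]
eef_rot: [0.215, 0.977, 0.001, -0.001]
ft_force: [-0.1, 0.1, 0.9]
width: 0.0002
```

```bash
python3 - <<'E'
from h import *
d=camera("side")
b=d["frame"][130:280,140:290,::-1]
cv2.imwrite("pics/m2.png",cv2.resize(b,(600,600),interpolation=2))
E
python3 tgt.py '[("c",tcp(.91,0))]+[(t,tcp(t)) for t in (.8,.65,.5,.35,.2,.1)]'
```

```text
3.45 [ 0.58749578 -0.2556938   0.21191908] [ 0.3845411  -1.35996122  1.08147437] 0.00044091356629937255
turn [ 0.001 -0.     0.006]
c [ 0.5862 -0.2625  0.1748] [-0.17 -0.67  3.72]
0.8 [ 0.5764 -0.2579  0.1682] [ 0.91 -0.67  4.37]
0.65 [ 0.564  -0.252   0.1573] [ 2.29 -0.66  5.46]
0.5 [ 0.5531 -0.2469  0.1444] [ 3.49 -0.66  6.75]
0.35 [ 0.5439 -0.2426  0.1295] [ 4.5  -0.65  8.24]
0.2 [ 0.5368 -0.2392  0.1131] [ 5.28 -0.65  9.88]
0.1 [ 0.5334 -0.2376  0.1015] [ 5.67 -0.65 11.05]
```

View pics/m2.png

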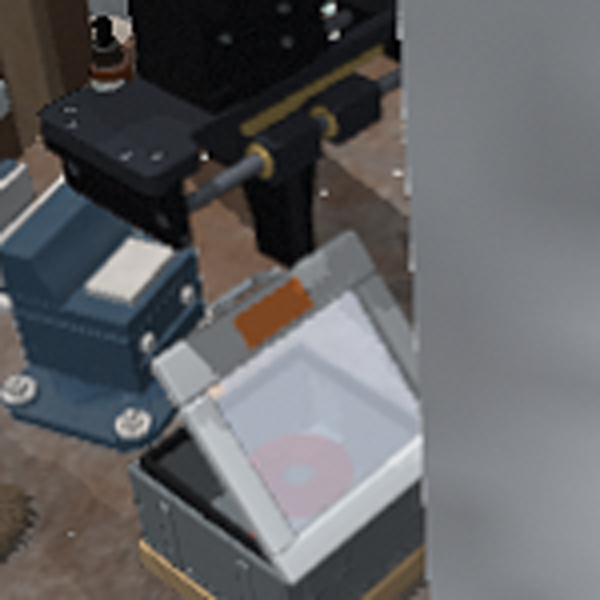

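```bash
python3 - <<'E'
from h import *
from scipy.optimize import least_squares
ct=camera("top");cs=camera("side")
for a,b in(((281,286),(172.5,198)),((309,272),(189,193))):
    f=least_squares(lambda p:np.r_[proj(p,ct)-a,proj(p,cs)-b],[.45,-.15,.1]);print(f.x,f.fun)
E
```

```text
[ 0.43544009 -0.15495811  0.09106054] [-0.21984631 -0.29777817 -0.48589507  0.07896662]
[ 0.46968217 -0.19270978  0.13529103] [ -6.34469267  -8.60747309 -13.60669688   2.28504946]
```

play_rows([
  [[-0.2,-0.6,1.5],[0,0,0],0],
  [[-0.2,-0.65,3],[0,0,0],0],
  [[-0.1,-0.65,3.8],[0,0,0],0],
  [[0.9,-0.65,4.4],[0,0,0],0],
  [[1.6,-0.65,4.9],[0,0,0],0],
  [[2.3,-0.65,5.5],[0,0,0],0],
  [[2.9,-0.65,6.1],[0,0,0],0],
  [[3.5,-0.65,6.8],[0,0,0],0],
])

```text
time: 4.55
ee_pos: [0.5528, -0.2482, 0.1434]
eef_rot: [0.216, 0.976, 0.0, 0.0]
ft_force: [0.1, -0.0, 0.5]
width: 0.0008
```

```bash
python3 - <<'E'
from h import *
d=camera("side")
b=d["frame"][130:280,140:290,::-1]
cv2.imwrite("pics/m3.png",cv2.resize(b,(600,600),interpolation=2))
E
python3 tgt.py '[(t,tcp(t)) for t in (.5,.4,.35,.3,.2,.1,.05,0)]'
```

```text
4.6 [ 0.55180856 -0.2477631   0.1423826 ] [ 0.35101914  0.07970281 -0.50851352] 0.0006003848182083414
turn [ 0.    -0.002  0.004]
0.5 [ 0.5531 -0.2469  0.1444] [-0.08  0.13 -0.2 ]
0.4 [ 0.5468 -0.2439  0.1347] [0.62 0.14 0.77]
0.35 [ 0.5439 -0.2426  0.1295] [0.93 0.14 1.29]
0.3 [ 0.5413 -0.2413  0.1242] [1.22 0.14 1.82]
0.2 [ 0.5368 -0.2392  0.1131] [1.71 0.14 2.93]
0.1 [ 0.5334 -0.2376  0.1015] [2.09 0.14 4.09]
0.05 [ 0.532  -0.237   0.0955] [2.24 0.14 4.69]
0 [ 0.531  -0.2365  0.0894] [2.36 0.14 5.3 ]
```

View pics/m3.png

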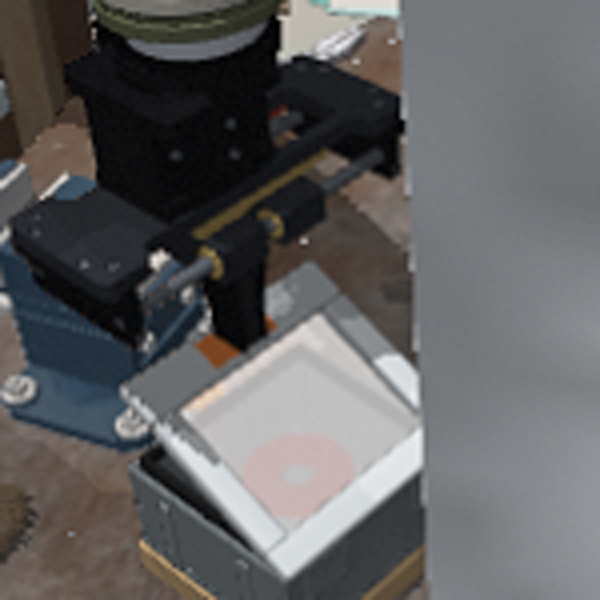

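play_rows([
  [[0.4,0.1,0.5],[0,0,0],0],
  [[0.65,0.1,0.9],[0,0,0],0],
  [[0.95,0.1,1.35],[0,0,0],0],
  [[1.25,0.1,1.85],[0,0,0],0],
  [[1.5,0.1,2.4],[0,0,0],0],
  [[1.7,0.1,2.9],[0,0,0],0],
  [[1.9,0.1,3.4],[0,0,0],0],
  [[2.05,0.1,3.9],[0,0,0],0],
])

```text
time: 5.6
ee_pos: [0.5348, -0.2388, 0.1044]
eef_rot: [0.216, 0.976, 0.0, 0.0]
ft_force: [0.4, 0.0, 1.8]
width: 0.0005
```

```bash
python3 - <<'E'
from h import *
d=camera("side")
b=d["frame"][130:280,140:290,::-1]
cv2.imwrite("pics/m4.png",cv2.resize(b,(600,600),interpolation=2))
E
python3 tgt.py '[(t,tcp(t)) for t in (.2,.1,.05,0)]'
```

```text
5.65 [ 0.53438362 -0.23858012  0.10375115] [0.58429765 0.45121332 0.12220286] 0.0003172398353285807
turn [-0.    -0.001  0.004]
0.2 [ 0.5368 -0.2392  0.1131] [-0.25  0.04 -0.94]
0.1 [ 0.5334 -0.2376  0.1015] [0.13 0.05 0.23]
0.05 [ 0.532  -0.237   0.0955] [0.28 0.05 0.83]
0 [ 0.531  -0.2365  0.0894] [0.4  0.05 1.44]
```

View pics/m4.png

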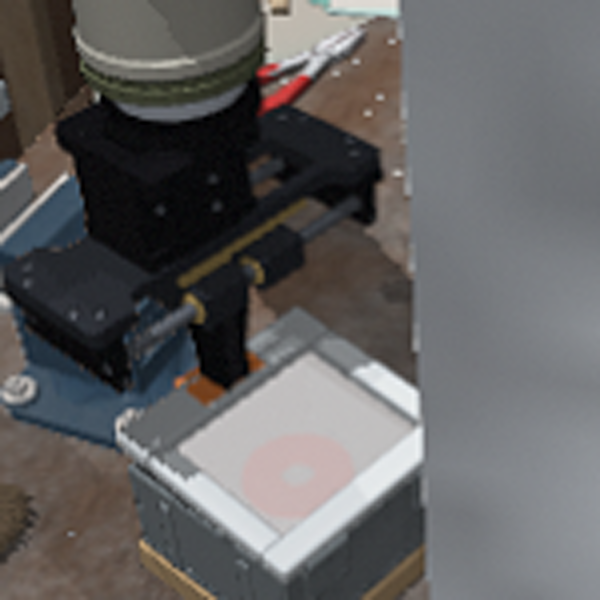

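Now press slowly.

play_rows([
  [[0.1,0,0.2],[0,0,0],0],
  [[0.15,0,0.4],[0,0,0],0],
  [[0.2,0,0.6],[0,0,0],0],
])

```text
time: 6.02
ee_pos: [0.5337, -0.2383, 0.0995]
eef_rot: [0.216, 0.976, 0.0, 0.001]
ft_force: [0.0, -0.3, 8.3]
width: 0.0003
```

play_rows([
  [[0.05,0,0.2],[0,0,0],0],
  [[0.1,0,0.4],[0,0,0],0],
])

```text
time: 6.28
ee_pos: [0.5332, -0.238, 0.0956]
eef_rot: [0.216, 0.976, -0.0, 0.001]
ft_force: [0.7, 0.1, 8.8]
width: 0.0006
```

play_rows([
  [[0.02,0,0.1],[0,0,0],0],
  [[0.04,0,0.2],[0,0,0],0],
])

```text
time: 6.52
ee_pos: [0.533, -0.2379, 0.0939]
eef_rot: [0.216, 0.976, -0.0, 0.001]
ft_force: [2.3, -0.0, 9.5]
width: 0.0002
```

play_rows([
  [[0.02,0,0.1],[0,0,0],0],
  [[0.04,0,0.2],[0,0,0],0],
])

```text
time: 6.78
ee_pos: [0.5328, -0.2378, 0.092]
eef_rot: [0.216, 0.976, -0.0, 0.002]
ft_force: [1.8, -1.3, 9.1]
width: 0.0002
```

play_rows([
  [[0,0,0.1],[0,0,0],0],
  [[0,0,0.2],[0,0,0],0],
])

```text
time: 7.02
ee_pos: [0.5327, -0.2378, 0.0901]
eef_rot: [0.216, 0.976, 0.0, 0.001]
ft_force: [-0.2, -0.3, 12.4]
width: 0.0004
```

play_rows([
  [[0,0,0.1],[0,0,0],0],
  [[0,0,0.2],[0,0,0],0],
])

```text
time: 7.28
ee_pos: [0.5327, -0.2378, 0.0895]
eef_rot: [0.216, 0.976, 0.0, 0.002]
ft_force: [-9.3, 5.9, 35.2]
width: 0.0004
```

play_rows([
  [[0,0,-0.3],[0,0,0],0],
  [[0,0,-1],[0,0,0],0],
  [[0,0,-3],[0,0,0],0],
  [[0,0,-7],[0,0,0],0],
  [[0,0,-12],[0,0,0],0],
  [[0,2,-17],[0,0,0],0],
  [[0,7,-20],[0,0,0],0],
  [[0,13,-20],[0,0,0],0],
])

```text
time: 8.28
ee_pos: [0.5872, -0.1197, 0.2906]
eef_rot: [0.218, 0.976, 0.0, 0.002]
ft_force: [1.2, 0.5, -0.2]
width: 0.0004
```

play_rows([
  [[2,6,0],[0,0,0],0],
  [[4,12,0],[0,0,0],0],
  [[5,18,0],[0,0,0],0],
  [[6,24,0],[0,0,0],0],
  [[6,24,0],[0,0,0],0],
])

```text
time: 8.9
ee_pos: [0.6328, 0.1302, 0.2861]
eef_rot: [0.212, 0.977, 0.0, -0.001]
ft_force: [-0.6, -0.4, -0.1]
width: 0.0004
```

```bash
python3 - <<'E'
from h import *
c=camera("top");save(c,"pics/t5.png");d=camera("side")
a=c["frame"][130:290,240:400,::-1];b=d["frame"][160:290,150:280,::-1]
cv2.imwrite("pics/m5.png",np.hstack([cv2.resize(x,(400,400),interpolation=2) for x in(a,b)]))
print(read_state()["ee_pos"],read_state()["ft_force"])
from scipy.optimize import least_squares
for k,n in((c,"top"),(d,"side")):
    print(n,recognise(k,"spool_case_lid_edge"),[proj([.531,-.2365,z],k).round(1) for z in(.0894,.0917,.0951)])
E
```

```text
[0.63300386 0.12359963 0.28705312] [ 0.0495641  -0.92269788  0.81298167]
top [{'at': [329.6, 205.7], 'conf': 0.64}] [array([320.3, 229.4]), array([320.5, 229.2]), array([320.7, 229. ])]
side [{'at': [209.5, 240.8], 'conf': 0.8}] [array([195.4, 228.1]), array([195.3, 227.3]), array([195.1, 226.2])]
```

View pics/m5.png

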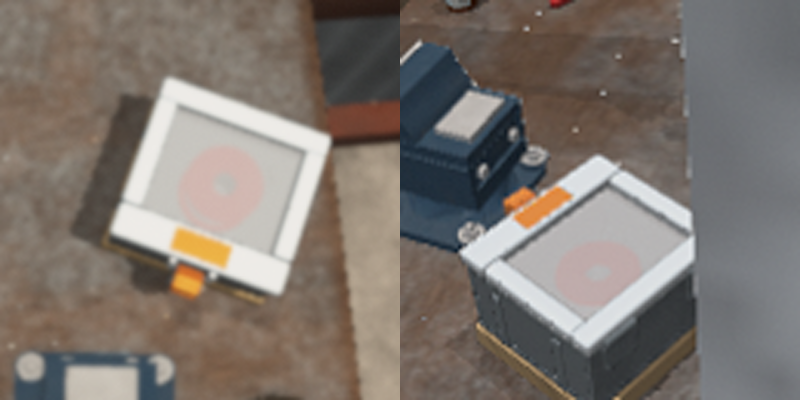

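View pics/t5.png

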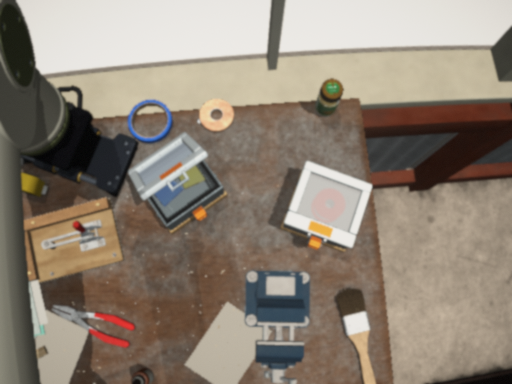

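```bash
python3 tgt.py '[("h",[.5327,-.2378,.287]),("h",[.5327,-.2378,.11])]'
```

```text
9.1 [0.63316693 0.1216575  0.28745956] [-0.73976463 -0.07932853  0.68043059] 7.886152346907088e-06
turn [-0.     0.001  0.002]
h [ 0.5327 -0.2378  0.287 ] [ -6.15 -36.81   0.06]
h [ 0.5327 -0.2378  0.11  ] [ -6.14 -36.81  17.76]
```

play_rows([
  [[-1,-6,0],[0,0,0],0],
  [[-2,-12,0],[0,0,0],0],
  [[-3,-18,0],[0,0,0],0],
  [[-4,-24,0],[0,0,0],0],
  [[-5,-30,0],[0,0,0],0],
  [[-6,-34,0],[0,0,0],0],
  [[-6.15,-36.8,0],[0,0,0],0],
  [[-6.15,-36.8,0],[0,0,0],0],
])

```text
time: 10.1
ee_pos: [0.5313, -0.2401, 0.2875]
eef_rot: [0.22, 0.976, -0.0, 0.0]
ft_force: [-0.4, 0.1, 0.0]
width: 0.0005
```

```bash
python3 tgt.py '[("h",[.5327,-.2378,.099])]'
```

```text
10.1 [ 0.53126699 -0.24008591  0.28745362] [-4.15535971e-01  1.03861459e-01  1.65479252e-04] 0.00048319829810105177
turn [ 0.     0.001 -0.003]
h [ 0.5327 -0.2378  0.099 ] [-0.02  0.27 18.85]
```

play_rows([
  [[0,0.2,5],[0,0,0],0],
  [[0,0.2,10],[0,0,0],0],
  [[0,0.2,15],[0,0,0],0],
  [[0,0.2,18],[0,0,0],0],
  [[0,0.2,18.8],[0,0,0],0],
  [[0,0.2,18.8],[0,0,0],0],
])

```text
time: 10.85
ee_pos: [0.5348, -0.2342, 0.0995]
eef_rot: [0.216, 0.976, 0.0, 0.0]
ft_force: [-0.2, -1.2, 0.6]
width: 0.0007
```

play_rows([
  [[0,0,0.2],[0,0,0],0],
  [[0,0,0.4],[0,0,0],0],
  [[0,0,0.4],[0,0,0],0],
])

```text
time: 11.22
ee_pos: [0.5347, -0.2342, 0.095]
eef_rot: [0.216, 0.976, 0.0, 0.0]
ft_force: [-0.2, 0.1, 0.3]
width: 0.0003
```

play_rows([
  [[0,0,0.1],[0,0,0],0],
  [[0,0,0.1],[0,0,0],0],
])

```text
time: 11.48
ee_pos: [0.5345, -0.2342, 0.0937]
eef_rot: [0.216, 0.976, 0.0, -0.0]
ft_force: [-0.3, 0.7, -0.3]
width: 0.0007
```

play_rows([
  [[0,0,0.1],[0,0,0],0],
  [[0,0,0.1],[0,0,0],0],
])

```text
time: 11.72
ee_pos: [0.5346, -0.2343, 0.0929]
eef_rot: [0.216, 0.976, 0.0, 0.0]
ft_force: [-0.3, 0.8, 2.0]
width: 0.0004
```

play_rows([
  [[0,0,-2],[0,0,0],0],
  [[0,0,-7],[0,0,0],0],
  [[0,0,-13],[0,0,0],0],
  [[0,2,-19],[0,0,0],0],
  [[1,8,-19],[0,0,0],0],
  [[2,14,-19],[0,0,0],0],
  [[3,20,-19],[0,0,0],0],
  [[3,20,-19],[0,0,0],0],
])

```text
time: 12.72
ee_pos: [0.5926, -0.0341, 0.2833]
eef_rot: [0.212, 0.977, 0.001, -0.0]
ft_force: [0.4, -1.2, -0.8]
width: 0.0003
```

```bash
python3 - <<'E'
from h import *
c=camera("top");save(c,"pics/t6.png");d=camera("side");save(d,"pics/s6.png")
b=d["frame"][160:290,150:280,::-1]; a=c["frame"][130:290,240:400,::-1];
cv2.imwrite("pics/m6.png",np.hstack([cv2.resize(x,(400,400),interpolation=2) for x in(a,b)]))
E
```

```text
(no output)
```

View pics/m6.png

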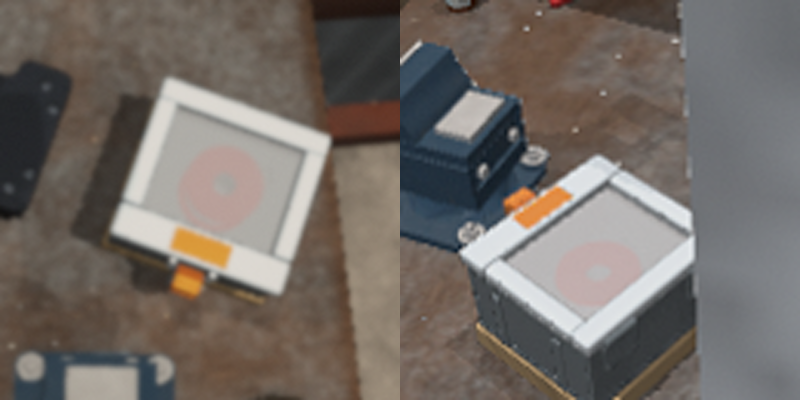

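View pics/t6.png

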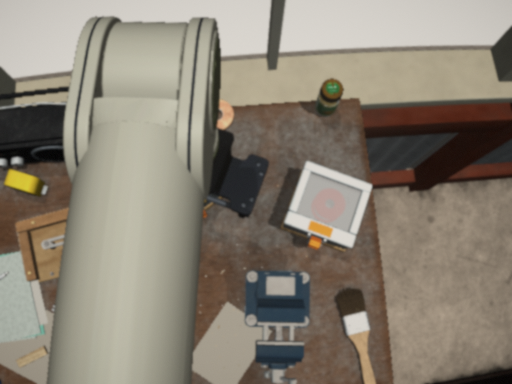

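```bash
python3 -c "
from bench import *
print(read_state()['ft_force'],read_state()['time']);print(close_job())"
```

```text
[-0.19278679 -1.26022478  0.8007195 ] 12.825
the job is handed in; nothing more can be done
None
```

The spool case is sealed, and I handed the job in at 12.8 s. With the fingers closed, I swung its lid down at the orange pad and pressed until it stopped. The force at the pad was 8 to 12 N on the way down, then 35 N at the stop (fingertips at z = 0.0895 m).

- **Catch:** After letting go, I touched the pad again. There was no contact at z = 0.0937 m, and only 2 N at 0.0929 m. On the way down the pad had already pushed back with 9.5 N at 0.0939 m. That puts the lid at roughly 0.03 rad: a little above the expected 0.02 for a caught lid, but clearly below the 0.05 of an uncaught one. I never saw a drop in force at the snap itself. The pictures show the lid flush but are too coarse to separate 0.02 from 0.05 rad.
- **Glass case:** It was standing open and unchanged in the top picture after the press. In the last picture the arm hid it, so I did not see it again before handing in. The fingertips stayed at about 0.28 m beside it, and no contact force showed.
- **Robot:** At hand-in the arm was clear of both cases, with about 1 N reading at the wrist.

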